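Counterhold the hidden bolt behind the shaker bracket

ROBOT

A 6-joint arm with a two-finger parallel gripper is mounted at the origin on the work surface. World frame = base frame: x ahead of the robot, y to its left, z up, the work surface at z = 0. Lengths are in m, angles in degrees, forces in N, time in s.
With the tool pointing down it reaches from about 0.325 to 0.85 m from the base axis. Payload 15.5 kg.
Tool frame: the origin (TCP) lies midway between the tips of the shut fingers; the grasp point (between the pads) lies 19 mm behind it; z points along the fingers, y is the line along which they close (so a half turn about z gives the same grasp; the last joint's range is limited). The gripper opens to 91 mm and grips with 3 to 60 N. Pads are 32 mm wide; open, the fingers measure 118 mm over their backs; the gripper's body (76 mm by 178 mm) begins 60 mm behind the grasp point.
Start: joints at [67.981, 28.281, 77.091, -0, 74.628, -5.472], TCP at [0.178, 0.599, 0.214] pointing down, gripper open.
Joint ranges: [-166.48, 166.48], [-47.26, 123.95], [12.59, 153.08], [-70.14, 250.14], [6.76, 159.57], [-176.63, 176.63]. Speed limits (degrees/s): [108.29, 108.29, 147.25, 172.46, 172.46, 172.46].

INTERFACE

Orientations are given as a 3x3 rotation matrix whose columns are the frame's x, y, z axes.
In Python, from bench import ctrl gives the robot as it stands. The module is installed in compiled form; this text tells all that it offers. Calls block until the motion is done:
- ctrl.goto(position, orientation): joint-space move of the TCP to a pose.
- ctrl.move_l(position, vel=0.15, ori=None, contact_N=None): straight line of the TCP; ori=None keeps the orientation; vel is the mean speed in m/s. With contact_N (N) it stops when the force on the tool has changed by that much, and returns True; else False.
- ctrl.movej(angles): joint-space move.
- ctrl.command_gripper(opening): opening from 0.0 (shut) to 1.0 (fully open); the grip force is fixed at half the most; returns when the fingers have stopped.
- ctrl.sleep(seconds).
- ctrl.ik(position, orientation): joint angles nearest the present ones, or None.
- ctrl.read_camera(name): name is "scene" or "top" or "wrist"; returns the picture (480x640x3 uint8, blue, green, red); there is no depth.
- ctrl.camera_params(name): a dict with "fx", "fy", "cx", "cy" (pixels), "pose" (4x4, takes a point from camera to world coordinates); the wrist camera has in their place "T_tool_cam" (4x4, takes a point from camera to tool coordinates, whose origin is the TCP and whose axes are the flange's). Camera axes: x right, y up, looking along -z (the intrinsics and any distortion apply to the point x, -y, -z); pixel columns grow to the right and rows downward; lengths in m; the calibration is good to about 2 mm. The wrist camera is an equidistant fisheye: a pixel r from the principal point sees the ray r / f radians off the axis. A picture is of the moment at which its call begins: read the wrist's pose just before it. camera_params takes no time and is no camera call.
A pose or a line that the arm cannot do raises ctrl.MotionError and nothing moves.
- ctrl.sign_off(): hands the job in; it is judged then, once.
Readings, each from a call of its own:
- ctrl.current_t(): time.
- ctrl.current_q(): joint angles.
- ctrl.current_dq(): joint speeds.
- ctrl.current_effort(): joint torques, N m.
- ctrl.current_tool_pos(): TCP position.
- ctrl.current_eef_rot(): TCP orientation.
- ctrl.current_contact_force(): force on the tool from outside, world axes, zero at the start.
- ctrl.current_wrist_torque(): the same for the moment, N m.
- ctrl.current_grip_width(): opening from 0.0 (shut) to 1.0 (fully open).
- ctrl.current_grasp_force(): force on a finger pad.
Only numpy, scipy, OpenCV 4.12 (cv2) and the standard library are available. Lean on these libraries where they do the work, as an engineer would, in place of code of your own. Each camera call takes 0.05 s, during which the arm holds its last target. There are 200 camera calls.

TASK

Clear the upturned steel cup off the gap behind the shaker's bracket by nesting it squarely over the identical upturned cup on the bench, and let it go. Then reach down into the gap, grip the hex bolt head that turns round along with the nut runner, and hold it so that it stops turning: finish still gripping it, with the bolt standing still. Leave the dish, the tube rack and the jar where they are.

Things in the scene. Friction and masses are not known exactly. Their poses are not given: they have to be found in the camera images.
- shaker: bench shaker with an upright steel bracket plate, fixed, 150 mm wide (y), all below 116 mm. Origin: bench level, rear face of the plate, below the bolt. x: along the bolt, from plate to white housing (roughly away from the robot); y: along the plate; z up. Plate 4 mm thick, 115 mm high. In front of it, to x = -111 mm, a flange (26 mm) and a black nut runner 42 mm thick at bolt height.
- gap (a point): centre of the mouth of the gap between plate and white housing, at the height of their tops (115 mm); axes as shaker. The gap is 42 mm wide (x) and 150 mm long (y), open at the top and both ends. The housing is 115 mm deep in x.
- bolt_head (a point): centre of the dark steel hex bolt head, 30 mm below the gap's mouth, mid-gap (21 mm from the plate), 85 mm above the bench, seen from above once the cup is gone. 24 mm across flats, 28 across corners, 14 thick along the bolt (x). The gap is empty to either side along y: grip from above, fingers closing along shaker y. The point is on the bolt's axis; its y and z turn with the bolt.
- bolt (a joint): angle of the bolt about shaker x (rad), growing steadily: the nut runner drags it round at about 0.4 rad/s with 0.06 N m until held. Flats face shaker +y and -y at multiples of pi/3; fingers closing on the head turn it to the nearest flats.
- cup_mid (a point): centre (half-way up) of a loose plain steel cup, 62 mm high, 90 g, standing bottom up across the gap on the tops of bracket and housing. Hollow, open below; outside 68 mm across at the mouth (below), tapering evenly to 42 mm at the closed end (top), wall 3 mm; inside, a stacking boss reaches to 28 mm below the top. z points up, from mouth to closed end.
- twin_mid (a point): centre (half-way up, 31 mm above the bench) of the identical cup, bottom up on the bench. Nested over it, the other cup comes to rest 28 mm higher (its inner boss on the lower cup).
- dish: bystander: lidded petri dish, 91 mm across, 16 mm high; origin under its centre
- tuberack: bystander: steel test tube rack 50 by 162 mm (x, y), tubes up to 117 mm high; origin under its centre
- jar: bystander: amber jar, 56 mm across, 70 mm high; origin under its centre

How it is judged:
By the outcome, as a careful person would: the job done as asked, in the order asked, and still so for the second after the job is handed in, while the arm keeps its last pose, push and grip.
It also fails if it takes over 45 s, if anything falls off the work surface, if the arm or the gripper's body presses on something with over 40 N, if the wrist force passes 120 N, or if a joint passes its speed limit or range.

## Working session

There is one attempt and no reset: what is moved stays moved. The work goes in short steps, each a Python script; the robot and the scene stay as the last script left them, time stands still between calls to the robot, and variables do not carry over. Pictures are saved under pics/ and viewed, at most 10 in all, crops included, and the job is handed in when it is done.

```bash
mkdir -p pics; python3 - <<'E'
from bench import ctrl
import cv2,numpy as np
np.set_printoptions(precision=4,suppress=True)
for n in ("scene","top","wrist"):
    cv2.imwrite(f"pics/{n}0.png",ctrl.read_camera(n)); p=ctrl.camera_params(n); print(n,p)
print(ctrl.current_tool_pos(),ctrl.current_eef_rot(),ctrl.current_t())
E
```

```text
scene {'fx': 434.25614140727976, 'fy': 434.25614140727976, 'cx': 324.57180957588025, 'cy': 228.09998641341593, 'pose': array([[ 0.0649, -0.5688,  0.8199,  1.6691],
       [ 0.9978,  0.0479, -0.0458, -0.0542],
       [-0.0132,  0.8211,  0.5707,  0.8488],
       [ 0.    ,  0.    ,  0.    ,  1.    ]])}
top {'fx': 463.10683006623793, 'fy': 463.10683006623793, 'cx': 320.62398100248504, 'cy': 238.66971980877287, 'pose': array([[ 0.0074,  0.9862, -0.1653,  0.4342],
       [-0.9999,  0.009 ,  0.0094, -0.0133],
       [ 0.0108,  0.1652,  0.9862,  1.2593],
       [ 0.    ,  0.    ,  0.    ,  1.    ]])}
wrist {'fx': 371.64829954431775, 'fy': 371.64829954431775, 'cx': 320.695442915797, 'cy': 235.9316230631045, 'T_tool_cam': array([[ 0.    ,  0.9616,  0.2744,  0.0776],
       [ 1.    , -0.0001,  0.0003,  0.0003],
       [ 0.0003,  0.2744, -0.9616, -0.1708],
       [ 0.    ,  0.    ,  0.    ,  1.    ]])}
[0.1779 0.5989 0.2135] [[-0.9586  0.2848 -0.0003]
 [ 0.2848  0.9586 -0.0008]
 [ 0.0001 -0.0009 -1.    ]] 0.15
```

View pics/top0.png

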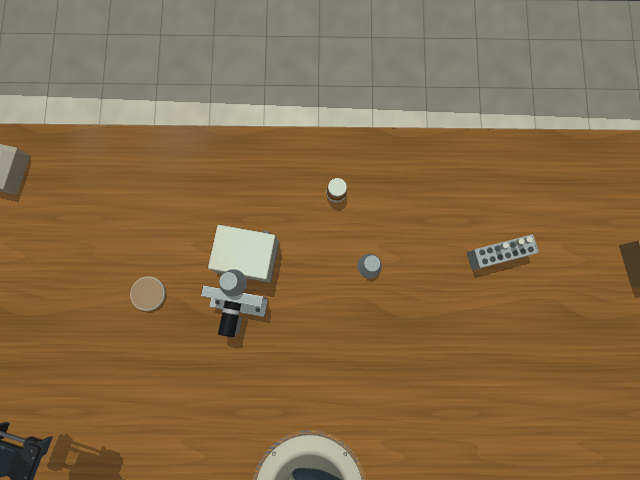

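View pics/scene0.png

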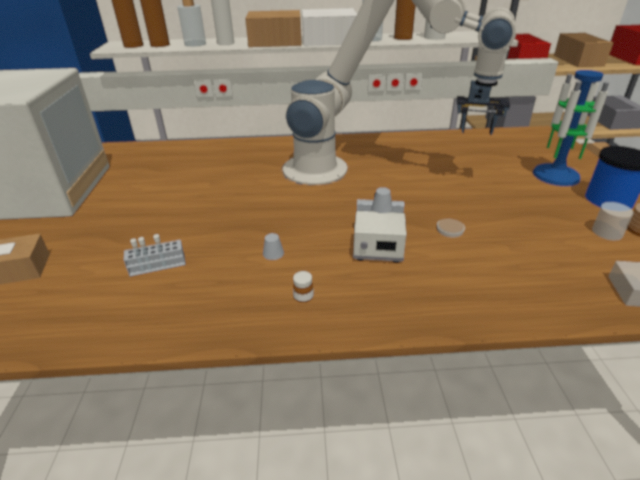

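The top view shows the cup's closed end at about (233,281) across the gap and the twin's at (372,263). The housing corners are near (217,226) and (278,236), the dish is at (148,294), the jar at (337,188) and the rack at (503,253). The scene view agrees with this layout.

```bash
cat > h.py <<'E'
from bench import ctrl
import cv2,numpy as np
np.set_printoptions(precision=4,suppress=True)
def ray(n,px,pos=None,R=None):
    p=ctrl.camera_params(n); u=(px[0]-p['cx'])/p['fx']; v=(px[1]-p['cy'])/p['fy']
    if n!='wrist':
        P=p['pose']; d=np.array([u,-v,-1.])
    else:
        T=np.eye(4); T[:3,:3]=R; T[:3,3]=pos; P=T@p['T_tool_cam']
        th=np.hypot(u,v); s=np.sin(th)/max(th,1e-9); d=np.array([u*s,-v*s,-np.cos(th)])
    return P[:3,3],P[:3,:3]@d
def onz(n,px,z,pos=None,R=None):
    o,d=ray(n,px,pos,R); return o+d*(z-o[2])/d[2]
def proj(n,X,pos,R):
    p=ctrl.camera_params(n)
    T=np.eye(4); T[:3,:3]=R; T[:3,3]=pos
    P=T@p['T_tool_cam'] if n=='wrist' else p['pose']
    c=P[:3,:3].T@(np.asarray(X)-P[:3,3]); x,y,z=c[0],-c[1],-c[2]
    if n=='wrist':
        r=np.hypot(x,y); k=np.arctan2(r,z)/max(r,1e-9)
    else: k=1/z
    return np.array([p['cx']+p['fx']*x*k,p['cy']+p['fy']*y*k])
def Rdown(yaw): # tool y axis at angle yaw (rad) in world, z down
    y=np.array([np.cos(yaw),np.sin(yaw),0]); z=np.array([0,0,-1.]); return np.stack([np.cross(y,z),y,z],1)
def shot(name):
    pos,R=np.array(ctrl.current_tool_pos()),np.array(ctrl.current_eef_rot())
    im=ctrl.read_camera('wrist'); cv2.imwrite(f'pics/{name}.png',im); np.savez(f'pics/{name}.npz',pos=pos,R=R); return im,pos,R
E
python3 - <<'E'
from h import *
c=[(217,226),(278,236),(271,281),(209,271)]
C=[onz('top',q,.115) for q in c]; print(np.array(C)); 
print('yaw of y-edge',[np.degrees(np.arctan2(*(a-b)[1::-1])) for a,b in ((C[0],C[1]),)],'x',np.degrees(np.arctan2(*(C[1]-C[2])[1::-1])))
print('cup',onz('top',(233,281),.177),'twin',onz('top',(372,264),.062),'dish',onz('top',(148,294),.016),'jar',onz('top',(337,187),.07),'rack',onz('top',(503,252),.08))
E
```

```text
[[0.6558 0.2362 0.115 ]
 [0.6317 0.0826 0.115 ]
 [0.519  0.0973 0.115 ]
 [0.5424 0.2509 0.115 ]]
yaw of y-edge [np.float64(81.09417628827619)] x -7.430166189483848
cup [0.5137 0.1798 0.177 ] twin [ 0.5692 -0.1588  0.062 ] dish [0.4892 0.4326 0.016 ] jar [ 0.7729 -0.0671  0.07  ] rack [ 0.6012 -0.4955  0.08  ]
```

```bash
python3 - <<'E'
from h import *
R=Rdown(np.radians(82))
ctrl.goto([.513,.18,.30],R)
im1,p,r=shot('cup1'); print(p,r[:,1],proj('wrist',[.5137,.1798,.177],p,r))
ctrl.goto([.569,-.159,.22],R)
im2,p,r=shot('twin1'); print(p,proj('wrist',[.569,-.159,.062],p,r),ctrl.current_t())
cv2.imwrite('pics/both1.png',np.hstack([im1[:, 120:520],im2[:,120:520]]))
E
```

```text
[0.5127 0.1807 0.2998] [0.1384 0.9904 0.0001] [319.4551 229.8931]
[ 0.5693 -0.1579  0.2203] [319.218  218.4277] 3.5333
```

View pics/both1.png

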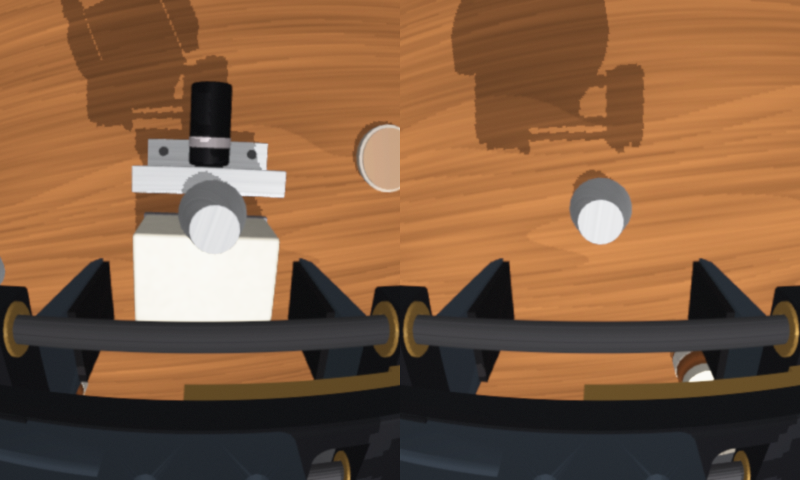

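In cup1, the cup's closed end is at about (335,230). The plate's top edge is near row 196 and the housing's front top edge near row 236. In twin1, the closed end is at about (320,222).

```bash
cat > disc.py <<'E'
from h import *
def top_disc(name,near,z,thr=185):
    im=cv2.imread(f'pics/{name}.png'); d=np.load(f'pics/{name}.npz'); hsv=cv2.cvtColor(im,cv2.COLOR_BGR2HSV)
    m=((hsv[...,1]<30)&(hsv[...,2]>thr[0])&(hsv[...,2]<thr[1])).astype(np.uint8)
    m=cv2.morphologyEx(m,cv2.MORPH_OPEN,np.ones((5,5)))
    n,l=cv2.connectedComponents(m); k=l[near[1],near[0]]
    c=max(cv2.findContours((l==k).astype(np.uint8),0,2)[0],key=cv2.contourArea)
    e=cv2.fitEllipse(cv2.convexHull(c)); P=np.array([onz('wrist',q[0],z,d['pos'],d['R']) for q in c])
    cen,rad=cv2.minEnclosingCircle(P[:,:2].astype(np.float32)*1000)
    return e,onz('wrist',e[0],z,d['pos'],d['R']),cen,2*rad
E
python3 - <<'E'
from disc import *
im=cv2.imread('pics/cup1.png'); hsv=cv2.cvtColor(im,cv2.COLOR_BGR2HSV)
print('cup',hsv[230,335],'side',hsv[195,335],'housing',hsv[290,330],'hf',hsv[225,270]); t=cv2.imread('pics/twin1.png');t=cv2.cvtColor(t,cv2.COLOR_BGR2HSV);print(t[222,320],t[195,320])
print(hsv[160:242,280].tolist()[::3])
print(top_disc('twin1',(320,222),.062,(185,256)))
v=int(hsv[230,335,2])
print(top_disc('cup1',(335,230),.177,(v-14,v+14)))
d=np.load('pics/cup1.npz')
for nm,cols,r0,r1,fn in(('housing',list(range(262,290))+list(range(372,393)),205,300,1),('plate',list(range(258,292))+list(range(368,402)),170,212,0)):
    w=[]
    for c in cols:
        g=im[r0:r1,c].astype(int).sum(1)/3; dg=np.diff(g)
        k=np.argmax(dg) if fn else np.argmin(dg)
        w.append(onz('wrist',(c,r0+k+.5),.115,d['pos'],d['R']))
    w=np.array(w); f=cv2.fitLine(w[:,:2].astype(np.float32),cv2.DIST_HUBER,0,.001,.001).ravel()
    print(nm,'yaw',np.degrees(np.arctan(f[1]/f[0])),'x at y=.18',f[2]+(.18-f[3])*f[0]/f[1],w[0],w[-1])
E
```

```text
cup [105   2 227] side [120   5 107] housing [ 23   8 250] hf [ 21  27 131]
[105   2 235] [110   7 117]
[[100, 5, 153], [110, 5, 154], [120, 4, 175], [113, 5, 221], [120, 2, 220], [120, 3, 220], [120, 2, 222], [120, 2, 224], [105, 5, 224], [110, 3, 225], [110, 3, 224], [11, 78, 138], [13, 162, 129], [13, 161, 125], [13, 162, 118], [13, 160, 115], [13, 161, 109], [12, 144, 108], [8, 11, 95], [21, 25, 130], [23, 25, 131], [21, 27, 130], [21, 25, 131], [19, 27, 131], [21, 27, 132], [21, 23, 220], [23, 9, 249], [26, 7, 250]]
(((320.2237854003906, 221.49459838867188), (43.57491683959961, 45.158111572265625), 89.36788177490234), array([ 0.572 , -0.1585,  0.062 ]), (572.2861328125, -158.45013427734375), 41.402587890625)
(((334.3908996582031, 230.1919403076172), (48.58291244506836, 48.946266174316406), 27.29289436340332), array([0.5156, 0.1919, 0.177 ]), (515.9794921875, 191.83038330078125), 41.42041778564453)
housing yaw 79.9655 x at y=.18 0.53621536 [0.5258 0.1198 0.115 ] [0.548  0.2486 0.115 ]
plate yaw 80.2583 x at y=.18 0.49372578 [0.4833 0.1233 0.115 ] [0.5084 0.2614 0.115 ]
```

```bash
python3 - <<'E'
from h import *
im=cv2.imread('pics/top0.png'); hsv=cv2.cvtColor(im,cv2.COLOR_BGR2HSV)
print(proj('top',[.516,.192,.177],0,np.eye(3)),proj('top',[.572,-.1585,.062],0,np.eye(3)),[proj('top',q,0,np.eye(3)) for q in([.4833,.1233,.115],[.5084,.2614,.115])])
cv2.imwrite('pics/topcrop.png',cv2.resize(im[215:345,190:400],None,fx=3.8,fy=3.8,interpolation=cv2.INTER_NEAREST))
E
```

```text
[227.7744 279.9652] [371.8635 262.9394] [array([260.035 , 295.4994]), array([204.0762, 284.7776])]
```

View pics/topcrop.png

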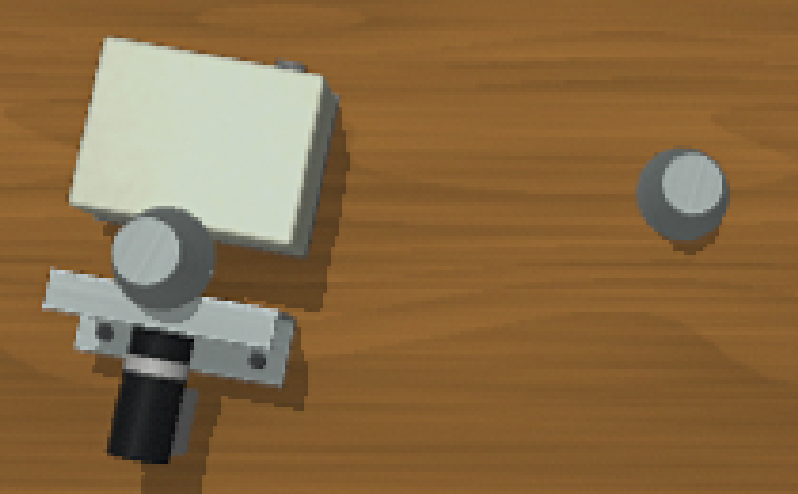

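The crop shows the cup's closed end at top-camera pixel (228.7,280.8) and the twin's at (372.1,263.2). Both match the wrist estimates to about 1 px; my first eyeballed cup point was its whole outline. Now to grasp.

```bash
python3 - <<'E'
from h import *
R=Rdown(np.radians(80.1))
ctrl.goto([.516,.192,.27],R)
im,p,r=shot('cup2')
from disc import *
e,P,c,dia=top_disc('cup2',(320,int(proj('wrist',[.516,.192,.177],p,r)[1])),.177,(213,243)); print(c,dia,p)
c=np.array(c)/1000
if not(abs(c-[.516,.192]).max()<.005 and 39<dia<44): raise SystemExit('check')
print(ctrl.move_l([c[0],c[1],.131],vel=.12,contact_N=8))
print(ctrl.current_tool_pos(),ctrl.current_t())
ctrl.command_gripper(0.0)
print(ctrl.current_grip_width()*91,ctrl.current_grasp_force(),ctrl.current_contact_force())
ctrl.move_l([c[0],c[1],.25],vel=.1); ctrl.sleep(.2)
im,p,r=shot('held1'); print(p,ctrl.current_grip_width()*91,ctrl.current_grasp_force(),ctrl.current_t())
E
```

```text
(515.9517822265625, 191.80438232421875) 41.482608795166016 [0.5163 0.1912 0.2699]
False
[0.5164 0.1919 0.1316] 6.2333
58.991892812029334 29.263430015416816 [ 0.4746 -0.3507 -1.8461]
[0.5158 0.1918 0.2496] 59.32440477167756 29.2635533970315 8.4333
```

View pics/held1.png

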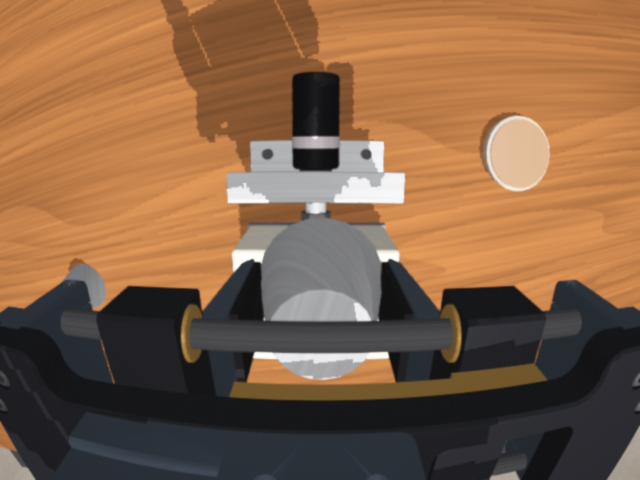

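The held cup looks upright between the pads, with its closed end spanning rows of about 288–378 around column 321. The gap is clear, and the bolt shaft shows at about (316,210). Next: check for tilt, then measure over the twin.

```bash
python3 - <<'E'
from h import *
d=np.load('pics/held1.npz'); p,R=d['pos'],d['R']
zt=p[2]+.177-.1316
for s in(-1,1):
    print('top',s,proj('wrist',[*(np.array([.516,.1918,zt])+s*.021*R[:,0])],p,R),'side',proj('wrist',[*(np.array([.516,.1918,zt])+s*.021*R[:,1])],p,R),
     'mouth',proj('wrist',[*(np.array([.516,.1918,zt-.062])+s*.034*R[:,0])],p,R))
ctrl.move_l([.53,.1,.25],vel=.2)
ctrl.move_l([.5722,-.1585,.20],vel=.2); ctrl.sleep(.2)
im,p,R=shot('over'); print(p,R[:,2],ctrl.current_t())
print('twin mouth near edge expected',proj('wrist',np.array([.5722,-.1585,0])+.034*R[:,0],p,R),'held mouth',proj('wrist',np.array([p[0],p[1],p[2]+.177-.1316-.062])+.034*R[:,0],p,R))
E
```

```text
top -1 [320.1822 380.531 ] side [266.9218 338.1474] mouth [320.3936 332.5119]
top 1 [320.1143 290.5135] side [373.4001 338.1952] mouth [320.3584 217.8881]
[ 0.5722 -0.1579  0.2002] [ 0.0002 -0.     -1.    ] 10.7833
twin mouth near edge expected [319.9249 176.0851] held mouth [320.227  217.4752]
```

View pics/over.png

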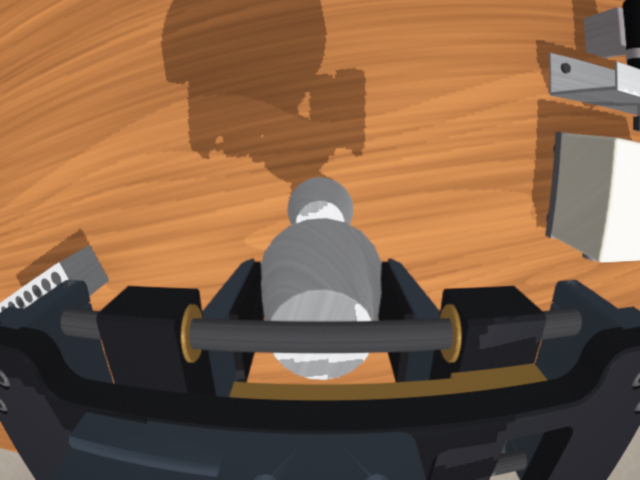

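The held cup's rim (row about 218) and the twin's near rim (row about 177) match predictions of 217 and 176, with both cups centred near column 320. So they are aligned and upright, and I can lower.

```bash
python3 - <<'E'
from h import *
x,y=.5722,-.1585
print(ctrl.move_l([x,y,.10],vel=.12,contact_N=8),ctrl.current_tool_pos(),ctrl.current_contact_force())
print(ctrl.move_l([x,y,.043],vel=.04,contact_N=6),ctrl.current_tool_pos(),ctrl.current_contact_force(),ctrl.current_t())
E
```

```text
False [ 0.5726 -0.1587  0.1006] [ 0.0606 -0.4921  0.18  ]
True [ 0.5721 -0.1585  0.0438] [-1.1897 -0.4265  8.0626] 13.1
```

```bash
python3 - <<'E'
from h import *
from disc import *
ctrl.command_gripper(1.0); 
print(ctrl.current_contact_force())
p=ctrl.current_tool_pos(); ctrl.move_l([p[0],p[1],.22],vel=.15); ctrl.sleep(.2)
im,p,r=shot('nest'); q=proj('wrist',[.5722,-.1585,.09],p,r); print(q)
print(top_disc('nest',(int(q[0]),int(q[1])),.090,(185,256)),ctrl.current_t())
# go to bolt view
R=Rdown(np.radians(80.1))
ctrl.goto([.517,.190,.25],R); ctrl.sleep(.1)
im2,p,r=shot('bolt1'); t=ctrl.current_t(); print(p,t,proj('wrist',[.517,.19,.085],p,r))
a=cv2.resize(im2[150:290,220:420],None,fx=2,fy=2)
cv2.imwrite('pics/v2.png',np.hstack([cv2.resize(im[100:340,120:520],(400,280)),a]))
E
```

```text
[-0.0032  0.7587 -0.6401]
[320.149  228.0252]
(((320.569091796875, 226.48971557617188), (47.5566520690918, 49.49359130859375), 89.15299224853516), array([ 0.571 , -0.1579,  0.09  ]), (571.48974609375, -157.9850616455078), 41.61970901489258) 15.3417
[0.5175 0.189  0.2498] 16.825 [321.5492 216.3566]
```

View pics/v2.png

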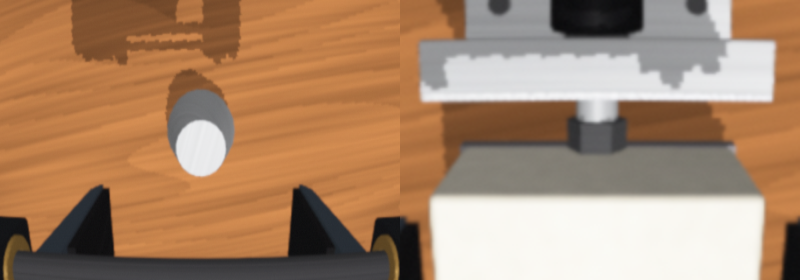

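The nested cup's closed end has a diameter of 41.6 mm at z=0.090, concentric with the twin to under 1 mm, so it is nested squarely. The bolt crop shows the dark hex head at full-image columns of about 304–334 and rows 209–226. The plate's edge is near row 200 and the housing's edge near row 247.

```bash
python3 - <<'E'
from h import *
im=cv2.imread('pics/bolt1.png'); d=np.load('pics/bolt1.npz'); p,R=d['pos'],d['R']
g=im.astype(int).sum(2)/3
cols=range(245,395)
def line(cols,r0,r1,f):
    w=np.array([onz('wrist',(c,r0+f(np.diff(g[r0:r1,c]))+.5),.115,p,R) for c in cols])
    v=cv2.fitLine(w[:,:2].astype(np.float32),cv2.DIST_HUBER,0,.001,.001).ravel()
    return np.degrees(np.arctan(v[1]/v[0])),v[2]+(.188-v[3])*v[0]/v[1],w[0],w[-1]
pl=line([c for c in range(238,404) if not 300<c<338],190,214,np.argmin); ho=line(range(240,398),235,260,np.argmax)
print(pl,ho)
m=((im.max(2)<85)).astype(np.uint8)[203:232,295:345]
n,l,s,c=cv2.connectedComponentsWithStats(m); k=1+np.argmax(s[1:,4]); print(s[k],c[k]+[295,203])
ys=[(r+203,np.where(l[r]==k)[0][[0,-1]]+295) for r in range(29) if (l[r]==k).sum()>10]
print(ys[::4])
q=(np.mean([y[1] for y in ys]),c[k][1]+203)
print('head',onz('wrist',q,.097,p,R),onz('wrist',q,.085,p,R))
for cc in (ys[len(ys)//2][1]): print(onz('wrist',(cc,q[1]),.09,p,R))
E
```

```text
(np.float32(80.03226), np.float32(0.49505213), array([0.4841, 0.1238, 0.115 ]), array([0.5083, 0.2616, 0.115 ])) (np.float32(80.03048), np.float32(0.5376848), array([0.5251, 0.1159, 0.115 ]), array([0.5489, 0.2514, 0.115 ]))
[ 28   5  22  18 155] [329.9677 217.4516]
[(221, array([325, 344]))]
head [0.5173 0.2017 0.097 ] [0.5201 0.2016 0.085 ]
[0.5174 0.1931 0.09  ]
[0.5204 0.2102 0.09  ]
```

```bash
python3 - <<'E'
from h import *
im=cv2.imread('pics/bolt1.png'); d=np.load('pics/bolt1.npz'); p,R=d['pos'],d['R']
g=im.astype(int).sum(2)//3
for r in (213,217,221): print(r,g[r,298:342].tolist())
for r in (212,217,222): print(onz('wrist',(319,r),.097,p,R))
for c in (229.5,407): print(onz('wrist',(c,200),.115,p,R))
im2,p,R=shot('bolt2'); g=im2.astype(int).sum(2)//3
print(ctrl.current_t());print(g[217,298:342].tolist())
E
```

```text
213 [76, 77, 75, 76, 74, 65, 53, 50, 49, 50, 49, 55, 76, 87, 89, 90, 91, 91, 90, 90, 90, 91, 91, 91, 91, 91, 88, 81, 70, 64, 64, 64, 64, 64, 65, 72, 78, 79, 77, 78, 79, 80, 81, 81]
217 [80, 80, 80, 80, 79, 69, 58, 52, 51, 50, 51, 53, 72, 85, 88, 90, 90, 90, 90, 90, 90, 90, 90, 91, 91, 91, 89, 82, 70, 65, 65, 64, 63, 64, 69, 76, 84, 85, 85, 84, 84, 83, 83, 83]
221 [67, 66, 67, 66, 64, 60, 55, 51, 50, 50, 50, 57, 74, 85, 90, 90, 90, 90, 91, 92, 91, 91, 91, 91, 91, 92, 89, 81, 68, 64, 64, 65, 65, 64, 65, 66, 68, 66, 68, 67, 68, 67, 67, 67]
[0.51   0.1889 0.097 ]
[0.5145 0.1881 0.097 ]
[0.519  0.1873 0.097 ]
[0.4822 0.1165 0.115 ]
[0.5084 0.2652 0.115 ]
16.875
[80, 80, 82, 80, 78, 66, 56, 50, 51, 49, 53, 64, 80, 88, 89, 90, 90, 90, 90, 89, 90, 89, 90, 90, 90, 90, 85, 76, 67, 65, 64, 64, 65, 64, 68, 78, 83, 84, 85, 84, 83, 83, 83, 83]
```

```bash
python3 - <<'E'
from h import *
R=Rdown(np.radians(80.03)); x,y=.5162,.1873
ctrl.goto([x,y,.17],R); t0=ctrl.current_t(); ctrl.command_gripper(.55); print('g',ctrl.current_t()-t0,ctrl.current_grip_width())
print(ctrl.current_tool_pos())
hit=ctrl.move_l([x,y,.067],vel=.10,contact_N=6)
print(hit,ctrl.current_tool_pos(),ctrl.current_contact_force(),ctrl.current_t())
if hit: raise SystemExit
t=ctrl.current_t(); want=16.85+1.2
while want<t: want+=2.618
print('wait',want-t); ctrl.sleep(want-t)
ctrl.command_gripper(0.0)
print(ctrl.current_t(),ctrl.current_grip_width()*91,ctrl.current_grasp_force(),ctrl.current_contact_force(),ctrl.current_tool_pos())
ctrl.sleep(.5); print(ctrl.current_grip_width()*91,ctrl.current_grasp_force(),ctrl.current_contact_force(),ctrl.current_wrist_torque())
shot('grip')
E
```

```text
g 0.7750000000000021 0.5526303213469641
[0.5162 0.1873 0.17  ]
False [0.5166 0.1874 0.0675] [-0.3948 -0.9232  0.0939] 19.25
wait 1.4179999999999993
21.1917 23.610401067963053 30.000230139121413 [-0.1783 -5.2029  0.7562] [0.5161 0.1867 0.067 ]
24.044577548089507 30.000247643329203 [-0.5935 -5.8055  0.7698] [-0.8755  0.056   0.0178]
```

```bash
python3 - <<'E'
from h import *
a=cv2.imread('pics/grip.png'); ctrl.sleep(1.2); b,p,R=shot('grip2')
print(ctrl.current_grip_width()*91,ctrl.current_grasp_force(),ctrl.current_contact_force(),ctrl.current_wrist_torque(),ctrl.current_t())
q=proj('wrist',[.516,.187,.09],p,R).astype(int); s=np.s_[q[1]-30:q[1]+30,q[0]-40:q[0]+40]
print(q,cv2.absdiff(a,b)[s].max(),cv2.absdiff(a,b).max())
t=ctrl.read_camera('top')
cv2.imwrite('pics/end.png',np.hstack([b[100:300,170:470],cv2.resize(t[215:345,190:400],(323,200))]))
E
```

```text
23.736995969677604 30.000292744953185 [ 0.4847 -5.3871  0.8783] [-0.8916 -0.0288  0.0571] 22.9917
[320 312] 4 6
```

View pics/end.png

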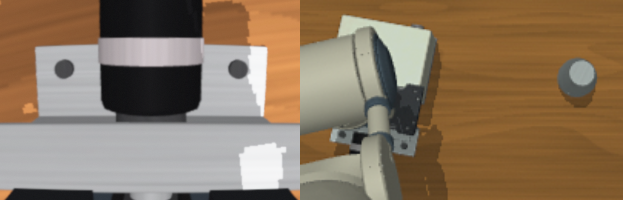

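The pictures 1.2 s apart are identical, so the bolt is still. The jaws read 24 mm at 30 N, on the flats, and the nested cups stand on the bench at right.

```bash
python3 -c "
from bench import ctrl
print(ctrl.sign_off(),ctrl.current_t())"
```

```text
the job is handed in; nothing more can be done
the job is handed in; nothing more can be done
```

The job is handed in: the cup is nested squarely over its twin and released, and the gripper is holding the bolt head on its flats with the bolt standing still, at about 23 s of the 45 s allowed.

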